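# Close up the watch test pot

### The job

Close up the watch test pot on the worktop: turn its three black captive knobs clockwise to their end stops, one after the other, beginning with the knob opposite the sprung pin and going round clockwise as seen from above. Only then pick up the mallet and use it to drive the sprung pin down flush with its collar, keeping the fingers off the pin, and put the mallet back down on the worktop clear of the pot. Leave everything else on the worktop where it is.

Things in the scene. Friction and masses are not known exactly. Their poses are not given: they have to be found in the camera images.
- pot: the watch test pot: aluminium drum 220 mm across, cannot move; flat lid 70 mm above the worktop. Origin: centre of its underside. On the lid three knobs, axes 66 mm from the centre and 114 mm apart (knob1, 2, 3 at +90, -30, 210 degrees in the pot's own x-y frame), and the sprung pin, 78 mm from the centre on the pot's -y side
- knob1_grip (a point): black round fluted knob, 50 mm across, upright, top 48 mm above the lid; across the lid from the pin: the first to tighten. This point: on its axis, 10 mm below its top, good for the TCP. The grip part begins 9 mm above the lid; below it a steel skirt with a lug, and a 10 mm high stop post 34 mm from the knob axis, outwards from the lid's centre
- knob1 (a joint): angle of knob 1, rad; grows as it is turned clockwise seen from above; 2.2 is fully home, its lug against the stop post (a hard stop, felt as a rise of torque while turning; past it the fingers just slip round). Starts loose somewhere between 0 and 0.5, so it needs more than one grasp; turns stiffly (about 0.2 N m) and stays where it is left
- knob2_grip (a point): black round fluted knob, 50 mm across, upright, top 48 mm above the lid; next clockwise, seen from above, after knob1: the second. This point: on its axis, 10 mm below its top, good for the TCP. The grip part begins 9 mm above the lid; below it a steel skirt with a lug, and a 10 mm high stop post 34 mm from the knob axis, outwards from the lid's centre
- knob2 (a joint): angle of knob 2, rad; grows as it is turned clockwise seen from above; 2.2 is fully home, its lug against the stop post (a hard stop, felt as a rise of torque while turning; past it the fingers just slip round). Starts loose somewhere between 0 and 0.5, so it needs more than one grasp; turns stiffly (about 0.2 N m) and stays where it is left
- knob3_grip (a point): black round fluted knob, 50 mm across, upright, top 48 mm above the lid; next clockwise after knob2: the third. This point: on its axis, 10 mm below its top, good for the TCP. The grip part begins 9 mm above the lid; below it a steel skirt with a lug, and a 10 mm high stop post 34 mm from the knob axis, outwards from the lid's centre
- knob3 (a joint): angle of knob 3, rad; grows as it is turned clockwise seen from above; 2.2 is fully home, its lug against the stop post (a hard stop, felt as a rise of torque while turning; past it the fingers just slip round). Starts loose somewhere between 0 and 0.5, so it needs more than one grasp; turns stiffly (about 0.2 N m) and stays where it is left
- pin_top (a point): centre of the top of the sprung steel pin, 18 mm across, which stands out of a dark steel collar (28 mm across, top 8 mm above the lid). At the start the pin top is 14 mm above the collar; driven home it is flush with the collar
- pin (a joint): how far the pin has been driven down, m: 0 up, 0.014 fully home and flush. It resists with 7 to 9 N and stays where it is driven
- mallet: mallet, 0.24 to 0.38 kg: steel cylinder head 40 mm across, 56 mm long, standing upright on one end face; wooden handle 16 mm wide, 18 mm tall, level, pointing to the mallet's own -x, centre line 28 mm above the lower face, end 142 mm from the head axis. Origin: centre of the head's lower face; z up along the head
- mallet_face (a point): centre of the lower striking face of the mallet head (same point as the mallet's origin)
- mallet_grip (a point): point on the handle's centre line, 48 mm from the head axis, 28 mm above the lower face: grip it here from above, across the handle
- caddy: bystander: grey plastic tool caddy, open box 110 x 170 x 80 mm high with rods standing in it up to 140 mm; origin at the centre of its underside
- tweezers: bystander: steel tweezer pair lying flat, about 140 mm long; origin at the centre of its underside
- alu_box: bystander: small round aluminium box with twist cap, 64 mm across, 60 mm high; origin at the centre of its underside
- loupe: bystander: black eye loupe, 42 mm across, 34 mm high; origin at the centre of its underside
- notebook: bystander: brown notebook, 210 x 150 x 16 mm; origin at the centre of its underside
Not all that is in view belongs to the job. There is more than one size of the mallet; the job needs the smallest.

How it is judged (in metres and radians):
On the way, in this order (a step that is already met when the one before it is completed fails the run):
1. knob 1 (opposite the pin) is turned home (value of joint knob1 above 2.1 rad), for 0.1 s.
2. knob 2 (next clockwise) is turned home (value of joint knob2 above 2.1 rad), for 0.1 s.
3. knob 3 (last) is turned home (value of joint knob3 above 2.1 rad), for 0.1 s.
4. the pin is driven home by the mallet (value of joint pin above 0.0115 m and (contact force between mallet and pin above 1 N or distance between mallet_face and pin_top below 0.03 m)).
At the end, for the whole second after the job is handed in: All three knobs are home (each above 2.1 of 2.2 rad), the pin is down to within 2.5 mm of flush (above 0.0115 m), and the mallet rests on the worktop, released and still, its head more than 130 mm from the pot's centre (value of joint each of knob1, knob2, knob3 above 2.1 rad and value of joint pin above 0.0115 m and height (world z) of mallet between -0.02 and 0.05 m and horizontal distance between mallet and pot above 0.13 m and linear speed of mallet below 0.03 m/s); the robot touches nothing.
It fails at once if the pin is driven (more than 5 mm) before all three knobs are home (value of joint pin above 0.005 m and not (value of joint each of knob1, knob2, knob3 above 2.1 rad)).
It fails at once if the fingers push the pin themselves (contact force between the fingers and pin above 2 N).
It fails at once if a bystander is moved by more than 30 mm (distance of any of caddy, tweezers, alu_box, loupe, notebook from where it was at the start of the episode above 0.03 m).
It also fails if it takes over 72 s, if anything falls off the work surface, if the arm or the gripper's body presses on something with over 40 N, if the wrist force passes 120 N, or if a joint passes its speed limit or range.

### The arm

A 6-joint arm with a two-finger parallel gripper is mounted at the origin on the work surface. World frame = base frame: x ahead of the robot, y to its left, z up, the work surface at z = 0. Lengths are in m, angles in degrees, forces in N, time in s.
With the tool pointing down it reaches from about 0.4 to 0.825 m from the base axis. Payload 7 kg.
Tool frame: the origin (TCP) lies between the finger pads, 19 mm behind the fingertips; this is the grasp point; z points along the fingers, y is the line along which they close (so a half turn about z gives the same grasp; the last joint's range is limited). The gripper opens to 88 mm and grips with 3 to 60 N. Pads are 19 mm wide; open, the fingers measure 130 mm over their backs; the gripper's body (78 mm by 193 mm) begins 47 mm behind the grasp point.
Start: joints at [-49.842, 20.546, 0.682, 0, -70.136, -16.507], TCP at [0.271, -0.618, 0.245] pointing down, gripper open.
Joint ranges: [-176.03, 176.03], [-82.01, 121.73], [-58.28, 71.71], [-173.87, 95.51], [-174.79, -0.11], [-173.66, 173.66]. Speed limits (degrees/s): [136.94, 136.94, 172.46, 180, 180, 180].

### API

Orientations are given as [roll, pitch, yaw] about the fixed x, y, z axes, in that order (R = Rz(yaw) Ry(pitch) Rx(roll)).
In Python, from plant import telemetry, snapshot, workorder, nets gives the robot as it stands.
- The arm moves only by the shell command python3 -m creep 'ROWS'. ROWS is JSON, a list that holds one entry, the list of rows, each a list of 5 numbers: the shift along the tool's x, y, z normalised to -1 to 1, where 1 is 0.2 m, then the turn about the tool's z normalised to -1 to 1, where 1 is pi/2 rad, then the opening, from 0 (shut) to 1 (fully open). In form: [[[x, y, z, spin, hand], ...]]. A call has 1 to 8 rows; each row shifts and turns the commanded pose from where the row before left it, along the tool's axes as they then stand; what a row does not reach is not made up. A row lasts 1/12 s, in which the tool goes at most 41.7 mm and 7.16 degrees, less where a joint would pass 70% of its speed; a pose out of reach is approached as far as the arm can. A call with a number of a shift or a turn outside -1 to 1 is refused whole. A call with a gripper value outside its range is refused whole. The fingers move at their own pace and stop on an object; the grip force is fixed at half the most. Time passes only in rows, so rows that do not move let the fingers close. It gives the time, the measured TCP pose, the force, the opening and the grip force at its end, in the units of the state.
- telemetry.get_obs(): the state, without advancing time (a new reading comes with each control period).
- snapshot(name): name is "scene" or "side" or "wrist"; returns a dict with "frame" (384x512x3 uint8, red, green, blue), "fx", "fy", "cx", "cy" (pixels), "k1" (the pictures are not rectified: a ray, as slopes to the right and down, at radius r is drawn at 1 + k1 r^2 times it, then the intrinsics apply), "rvec" (rotation vector, rad) and "tvec" (3), from world to camera coordinates, as OpenCV has them; the wrist camera has in their place "mount" (4x4, takes a point from camera to tool coordinates, whose origin is the TCP and whose axes are the flange's). Camera axes: x right, y down, z forward; pixel columns grow to the right and rows downward; lengths in m; the calibration is good to about 2 mm. A picture is of the moment at which its call begins: read the wrist's pose just before it. There is no depth.
- workorder.close_job(): hands the job in; it is judged then, once.
Trained networks look in a picture, given as the dict that the camera call returned (one of the last four; its "shot" number tells which), for a name from the list of things; names that differ only in an ending like _2 or _b are one class to them, and where a whole thing is asked for, a point or a joint stands for the part that bears it (a point fixed in the world has none). Each returns a list of dicts, best first, with "confidence" (0 to 1); they miss things now and then, are a little off and sometimes report something else, mostly with a low value. They report only what shows in the picture. A call takes as long as a camera call. They do not tell look-alikes from the thing itself.
- nets.find_in(picture, query): "uv" ([column, row] in pixels, amid what is visible of it).
- nets.masks_of(picture, query): "region" (384x512 bool, what is visible of it) and "uv" ([column, row] in pixels, amid what is visible of it).
- nets.landmark_of(picture, query): "uv" ([column, row] in pixels: a listed point, or the origin of a listed thing).
The state is a dict: "clock": time; "joint_pos": joint angles; "qvel": joint speeds; "tau": joint torques, N m; "tool_pos": TCP position; "orientation": TCP orientation; "force": force on the tool from outside, world axes, zero at the start; "moment": the same for the moment, N m; "opening": finger opening in m; "gripper_force": force on a finger pad.
Only numpy, scipy, OpenCV 4.12 (cv2) and the standard library are available. Lean on these libraries where they do the work, as an engineer would, in place of code of your own. Each camera call takes 0.05 s, during which the arm holds its last target. There are 200 camera calls.

## Working session

There is one attempt and no reset: what is moved stays moved. The work goes in short steps, Python scripts to look and compute and a shell command to move; the robot and the scene stay as the last step left them, time stands still between calls to the robot, and variables do not carry over. Pictures are saved under pics/ and viewed, at most 10 in all, crops included, and the job is handed in when it is done.

```bash
mkdir -p pics; cat > h.py <<'E'
import numpy as np, cv2
from plant import telemetry, snapshot, workorder, nets
from scipy.spatial.transform import Rotation as R
def pose():
    o=telemetry.get_obs(); return np.array(o['tool_pos']),R.from_euler('xyz',o['orientation'],degrees=True).as_matrix(),o
def ray(s,uv,P=None):
    K=np.array([[s['fx'],0,s['cx']],[0,s['fy'],s['cy']],[0,0,1.]])
    x=cv2.undistortPoints(np.array([[uv]],float),K,np.array([s['k1'],0,0,0.]))[0,0]
    d=np.array([x[0],x[1],1.])
    if 'rvec' in s:
        A=cv2.Rodrigues(np.array(s['rvec'],float))[0]; t=np.array(s['tvec'],float)
        return -A.T@t, A.T@d
    p,T,_=P; M=np.array(s['mount']); return p+T@M[:3,3], T@M[:3,:3]@d
def onz(s,uv,z,P=None):
    c,d=ray(s,uv,P); return c+d*(z-c[2])/d[2]
def tri(rs):
    A=np.zeros((3,3));b=np.zeros(3)
    for c,d in rs:
        d=d/np.linalg.norm(d);Q=np.eye(3)-np.outer(d,d);A+=Q;b+=Q@c
    return np.linalg.solve(A,b)
def save(s,n): cv2.imwrite('pics/'+n,cv2.cvtColor(s['frame'],cv2.COLOR_RGB2BGR))
E
cat > a.py <<'E'
from h import *
p,T,o=pose(); print(o)
ss={n:snapshot(n) for n in('scene','side')}
im=[]
for n,s in ss.items():
    im.append(s['frame'])
    for q,z in [('pot',0),('knob1_grip',.108),('knob2_grip',.108),('knob3_grip',.108),('pin_top',.092),('mallet',0),('mallet_grip',.028),('caddy',0),('tweezers',0),('alu_box',0),('loupe',0),('notebook',0)]:
        for r in nets.landmark_of(s,q)[:4]:
            print(n,q,np.round(r['uv'],0),round(r['confidence'],2),np.round(onz(s,r['uv'],z)[:2],3))
v=np.vstack(im); cv2.imwrite('pics/a.png',cv2.cvtColor(v,cv2.COLOR_RGB2BGR)[:, :] if 0 else cv2.resize(cv2.cvtColor(np.hstack(im),cv2.COLOR_RGB2BGR),(800,300)))
save(ss['scene'],'scene.png');save(ss['side'],'side.png')
E
python3 a.py
```

```text
{'clock': 0.0, 'joint_pos': array([-4.98401884e+01,  2.05893143e+01,  6.34029480e-01, -1.99064155e-02,
       -7.01341470e+01, -1.65067677e+01]), 'qvel': array([-0.07897519, -0.05865373,  0.0412649 , -0.06608532, -0.04683115,
       -0.11597924]), 'tau': array([ 5.36458665e-04, -5.82726073e+01,  2.93063325e+01,  6.99733302e+00,
        6.89477936e-03, -1.80313100e-04]), 'tool_pos': array([ 0.27060649, -0.61789389,  0.2444492 ]), 'orientation': array([ 1.79908937e+02, -7.47038431e-03, -1.56353729e+02]), 'force': array([-0.43213624,  0.08673109,  0.63900609]), 'moment': array([ 0.00873683,  0.04978762, -0.02202768]), 'gripper_force': 0.0, 'opening': 0.08725609619759409}
scene pot [290. 190.] 0.93 [0.537 0.066]
scene knob1_grip [304. 162.] 0.48 [0.551 0.145]
scene knob2_grip [305. 185.] 0.64 [0.605 0.042]
scene knob3_grip [275. 174.] 0.56 [0.477 0.034]
scene pin_top [288. 190.] 0.36 [ 0.551 -0.001]
scene mallet [244. 134.] 0.84 [0.211 0.254]
scene mallet [298. 258.] 0.68 [ 0.698 -0.196]
scene mallet [208. 243.] 0.6 [ 0.377 -0.305]
scene mallet [240. 254.] 0.58 [ 0.504 -0.283]
scene mall
[... 443 characters left out ...]
545 0.081]
side knob1_grip [247. 135.] 0.54 [0.55  0.133]
side knob2_grip [272. 144.] 0.53 [0.603 0.053]
side knob3_grip [243. 160.] 0.62 [0.479 0.024]
side pin_top [272. 163.] 0.35 [ 0.567 -0.016]
side mallet [267. 266.] 0.97 [ 0.388 -0.314]
side mallet [148. 167.] 0.94 [0.219 0.256]
side mallet_grip [162. 162.] 0.91 [0.264 0.224]
side mallet_grip [253. 269.] 0.73 [ 0.337 -0.323]
side mallet_grip [254. 168.] 0.37 [0.537 0.051]
side caddy [242. 113.] 0.52 [0.657 0.39 ]
side tweezers [340. 210.] 0.65 [ 0.708 -0.224]
side alu_box [194. 138.] 0.53 [0.426 0.327]
side loupe [351. 236.] 0.48 [ 0.673 -0.334]
side notebook [332. 314.] 0.92 [ 0.469 -0.539]
side notebook [243. 114.] 0.48 [0.657 0.383]
```

```bash
python3 -c "
import cv2
for n in('scene','side'):
    cv2.imwrite(f'pics/{n}2.png',cv2.resize(cv2.imread(f'pics/{n}.png')[90:390,130:430],(600,600),interpolation=cv2.INTER_CUBIC))"
```

```text
(no output)
```

View pics/scene2.png

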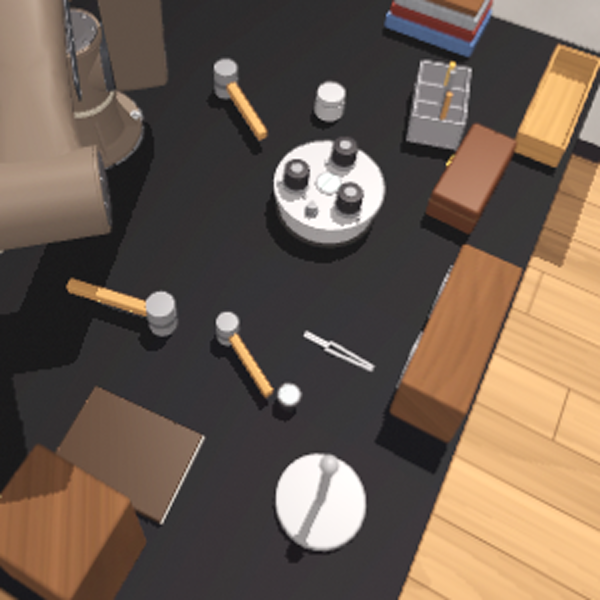

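View pics/side.png

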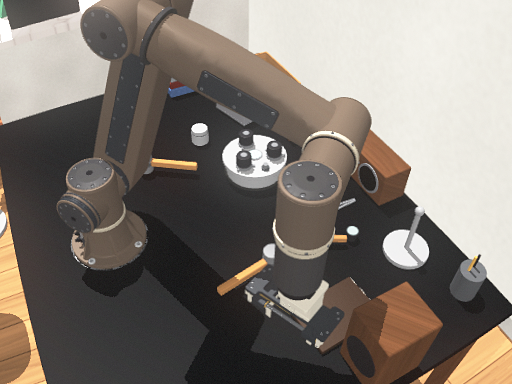

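The scene shows three mallets, at scene pixels (243,128), (210,245) and (243,253). The one at (243,253), its handle running to (264,286), looks smallest; I'll confirm this before I reach for it. The pot's knobs are at (302,165), (305,188) and (278,176), with the pin at (286,195). Knob1 is the top right one, opposite the pin. Next I'll move to a point above the pot.

```bash
cat > go.py <<'E'
import sys
from h import *
# target x y z [yaw]
a=[float(v) for v in sys.argv[1:]]
p,T,o=pose(); e=o['orientation']
d=np.array(a[:3])-p; t=T.T@d
print('pos',p.round(4),'rpy',np.round(e,1),'j',np.round(o['joint_pos'],0),'t',round(o['clock'],2))
print('norm shift',(t/.2).round(3),'rows>=',np.ceil(np.linalg.norm(d)/.0417))
if len(a)>3:
    w=(a[3]-e[2]+90)%180-90; print('spin(norm, + grows tool z)',round(-w/90,3),'rows>=',np.ceil(abs(w)/7.16))
E
python3 go.py .52 .0 .40
```

```text
pos [ 0.2708 -0.6183  0.2454] rpy [-180.     0.  -156.3] j [-50.  21.   1.  -0. -70. -17.] t 1.3
norm shift [-2.382  2.332 -0.773] rows>= 17.0
```

```bash
python3 -m creep '[[[-0.119,0.117,-0.039,0,0.7],[-0.119,0.117,-0.039,0,0.7],[-0.119,0.117,-0.039,0,0.7],[-0.119,0.117,-0.039,0,0.7],[-0.119,0.117,-0.039,0,0.7],[-0.119,0.117,-0.039,0,0.7],[-0.119,0.117,-0.039,0,0.7]]]'
python3 -m creep '[[[-0.119,0.117,-0.039,0,0.7],[-0.119,0.117,-0.039,0,0.7],[-0.119,0.117,-0.039,0,0.7],[-0.119,0.117,-0.039,0,0.7],[-0.119,0.117,-0.039,0,0.7],[-0.119,0.117,-0.039,0,0.7],[-0.119,0.117,-0.039,0,0.7]]]'
python3 -m creep '[[[-0.119,0.117,-0.039,0,0.7],[-0.119,0.117,-0.039,0,0.7],[-0.119,0.117,-0.039,0,0.7],[-0.119,0.117,-0.039,0,0.7],[-0.119,0.117,-0.039,0,0.7],[-0.119,0.117,-0.039,0,0.7],[0,0,0,0,0.7],[0,0,0,0,0.7]]]'
cat > b.py <<'E'
from h import *
P=pose(); s=snapshot('wrist'); save(s,'w1.png'); print(P[0],P[2]['orientation'],P[2]['joint_pos'].round(0))
s2=snapshot('scene');s3=snapshot('side')
for q,z in [('pot',.0),('knob1_grip',.108),('knob2_grip',.108),('knob3_grip',.108),('pin_top',.092)]:
    for n,x in(('w',s),('sc',s2),('si',s3)):
        for r in nets.landmark_of(x,q)[:3]: print(n,q,np.round(r['uv'],0),round(r['confidence'],2),onz(x,r['uv'],z,P)[:2].round(4))
E
python3 b.py
```

```text
clock: 1.88
tool_pos: [0.3579, -0.3999, 0.3005]
orientation: [-180.0, 0.0, -156.4]
force: [1.3, -0.3, 1.3]
opening: 0.0615
gripper_force: 0.0
clock: 2.47
tool_pos: [0.4447, -0.1829, 0.3554]
orientation: [-180.0, 0.1, -156.3]
force: [1.4, -0.1, -0.2]
opening: 0.0613
gripper_force: 0.0
clock: 3.13
tool_pos: [0.5195, 0.0029, 0.4013]
orientation: [180.0, 0.0, -156.2]
force: [-0.2, 0.2, -0.4]
opening: 0.0614
gripper_force: 0.0
[0.51954323 0.00294127 0.40134233] [ 1.79997571e+02  2.07170700e-04 -1.56196536e+02] [ 22.   2.  -3.  -0. -85. -88.]
w pot [288. 175.] 0.71 [0.5374 0.0727]
w pot [245. 175.] 0.64 [0.5669 0.0031]
w pot [95. 70.] 0.49 [ 0.5077 -0.2787]
si pot [252. 169.] 0.75 [0.5406 0.0775]
w knob1_grip [335. 215.] 0.78 [0.5445 0.1377]
sc knob1_grip [302. 159.] 0.61 [0.5371 0.1516]
si knob1_grip [247. 134.] 0.66 [0.5529 0.1418]
w knob2_grip [255. 217.] 0.86 [0.5939 0.0348]
sc knob2_grip [305. 181.] 0.53 [0.5953 0.0583]
si knob2_grip [274. 145.] 0.7 [0.6061 0.0464]
w knob3_grip [290. 151.] 0.86 [0.4882 0.0395]
w knob3_grip [ 34. 148.] 0.64 [ 0.6227 -0.2778]
sc knob3_grip [276. 172.] 0.52 [0.4784 0.0408]
si knob3_grip [243. 156.] 0.52 [0.4916 0.045 ]
w pin_top [246. 172.] 0.41 [ 0.5414 -0.0016]
sc pin_top [287. 190.] 0.56 [ 0.5494 -0.0026]
si pin_top [268. 162.] 0.58 [ 0.5554 -0.0058]
```

View pics/w1.png

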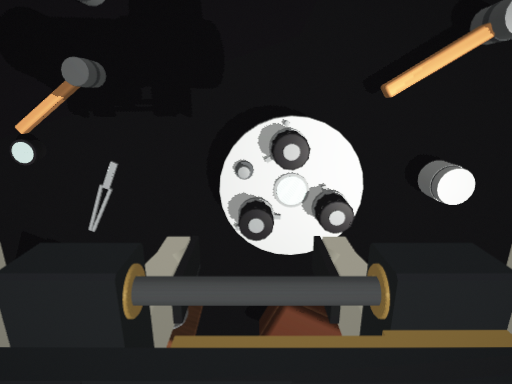

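The wrist image shows the white lid with knob1 at (337,215), knob2 at (256,218), knob3 at (291,150) and the pin at (244,170). I'll refine these with the knob caps and a fit to the lid outline.

```bash
cat > c.py <<'E'
from h import *
P=pose(); s=snapshot('wrist'); g=cv2.cvtColor(s['frame'],cv2.COLOR_RGB2GRAY)
kn=[]
for nm,c in(('k1',(337,218)),('k2',(256,226)),('k3',(291,152)),('pin',(244,169))):
    x,y=c;w=8; sub=g[y-w:y+w+1,x-w:x+w+1].astype(float); m=sub>(95 if nm!='pin' else 140)
    n,l,st,ce=cv2.connectedComponentsWithStats(m.astype(np.uint8)); i=1+np.argmax(st[1:,4]); uv=ce[i]+[x-w,y-w]
    q=onz(s,uv,.118 if nm!='pin' else .092,P)[:2]; kn.append(q); print(nm,uv.round(1),st[i,4],q.round(4))
m=(g>190).astype(np.uint8); n,l,st,ce=cv2.connectedComponentsWithStats(m); i=l[130,255] or l[180,230]
cs,_=cv2.findContours((l==i).astype(np.uint8),cv2.RETR_EXTERNAL,cv2.CHAIN_APPROX_NONE)
h=cv2.convexHull(max(cs,key=cv2.contourArea))[:,0]
pts=np.array([onz(s,u,.07,P)[:2] for u in h])
c,r=cv2.minEnclosingCircle(pts.astype(np.float32)); 
A=np.c_[2*pts,np.ones(len(pts))]; x=np.linalg.lstsq(A,(pts**2).sum(1),rcond=None)[0]
print('lid',st[i,4],np.round(c,4),r,x[:2],np.sqrt(x[2]+x[:2]@x[:2]))
def fit(obs,idx):
    L=np.array([[0,.066],[.066*np.cos(-np.pi/6),-.033],[-.066*np.cos(np.pi/6),-.033],[0,-.078]])[idx]
    o=np.array(obs);lo=L-L.mean(0);oo=o-o.mean(0)
    th=np.arctan2((lo[:,0]*oo[:,1]-lo[:,1]*oo[:,0]).sum(),(lo*oo).sum()); M=np.array([[np.cos(th),-np.sin(th)],[np.sin(th),np.cos(th)]])
    t=o.mean(0)-M@L.mean(0); print('yaw',np.degrees(th),'c',t.round(4),'pred',(L@M.T+t).round(4).tolist(),'res',np.linalg.norm(L@M.T+t-o,axis=1).round(4))
fit(kn[:3],[0,1,2]); fit(kn,[0,1,2,3])
E
python3 c.py
```

```text
k1 [338.  217.6] 220 [0.5438 0.1385]
k2 [256.9 226. ] 191 [0.6011 0.0394]
k3 [291.9 152.3] 236 [0.487  0.0397]
pin [244.3 173.1] 118 [ 0.5437 -0.0053]
lid 9742 [0.5439 0.0721] 0.10876084119081497 [0.54382549 0.0720741 ] 0.10819435702023449
yaw -0.025004275129960375 c [0.544  0.0725] pred [[0.544, 0.1385], [0.6011, 0.0395], [0.4868, 0.0395]] res [0.0002 0.0001 0.0002]
yaw -0.06698781067592242 c [0.5439 0.0726] pred [[0.544, 0.1386], [0.601, 0.0395], [0.4867, 0.0396], [0.5438, -0.0054]] res [0.0002 0.0001 0.0003 0.0002]
```

```bash
python3 go.py .544 .1385 .401
```

```text
pos [0.5191 0.0014 0.4014] rpy [-180.     0.  -156.3] j [ 22.   2.  -3.   0. -85. -88.] t 4.08
norm shift [-0.389  0.578  0.002] rows>= 4.0
```

```bash
python3 -m creep '[[[-0.097,0.145,0,0,0.7],[-0.097,0.145,0,0,0.7],[-0.097,0.145,0,0,0.7],[-0.097,0.145,0,0,0.7],[0,0,0.1,-0.077,0.7],[0,0,0.1,-0.077,0.7],[0,0,0.1,-0.077,0.7],[0,0,0.1,-0.077,0.7]]]'
python3 -m creep '[[[0,0,0.1,-0.077,0.7],[0,0,0.1,-0.077,0.7],[0,0,0.1,-0.077,0.7],[0,0,0.1,-0.077,0.7],[0,0,0.1,-0.077,0.7],[0,0,0.1,-0.077,0.7],[0,0,0.1,-0.077,0.7],[0,0,0,-0.077,0.7]]]'
python3 -m creep '[[[0,0,0,-0.077,0.7],[0,0,0,0,0.7]]]'
python3 go.py .544 .1385 .110
```

```text
clock: 4.75
tool_pos: [0.5435, 0.1392, 0.3203]
orientation: [180.0, -0.0, -128.2]
force: [-0.4, 0.8, -0.0]
opening: 0.0612
gripper_force: 0.0
clock: 5.42
tool_pos: [0.5415, 0.1379, 0.1772]
orientation: [179.6, -0.0, -72.9]
force: [-0.2, -0.6, -0.3]
opening: 0.0612
gripper_force: 0.0
clock: 5.58
tool_pos: [0.5436, 0.1387, 0.1809]
orientation: [179.9, -0.0, -65.9]
force: [0.5, -0.2, 0.0]
opening: 0.0614
gripper_force: 0.0
pos [0.5436 0.1387 0.1809] rpy [179.9  -0.  -65.9] j [ 34.  13. -19.   0. -58. -10.] t 5.58
norm shift [ 0.002 -0.002  0.354] rows>= 2.0
```

```bash
python3 -m creep '[[[0,0,0.118,0,0.7],[0,0,0.118,0,0.7],[0,0,0.118,0,0.7],[0,0,0,0,0],[0,0,0,0,0],[0,0,0,0,0],[0,0,0,0,0]]]'
python3 -m creep '[[[0,0,0,0.075,0],[0,0,0,0.075,0],[0,0,0,0.075,0],[0,0,0,0.075,0]]]'; python3 -c "
from h import *;print(pose()[2]['moment'],pose()[2]['joint_pos'])"
```

```text
clock: 6.17
tool_pos: [0.5459, 0.14, 0.1115]
orientation: [-179.7, 0.0, -66.4]
force: [11.1, 2.8, -17.3]
opening: 0.0494
gripper_force: 30.0
clock: 6.5
tool_pos: [0.5464, 0.1402, 0.1115]
orientation: [-179.7, 0.2, -93.7]
force: [13.3, 1.6, -17.5]
opening: 0.0493
gripper_force: 30.0
[ 0.49881942 -4.62336725  0.16695562] [ 34.30071832  17.15874236 -23.66469504   0.06467756 -48.86776698
 -38.03406754]
```

```bash
python3 -m creep '[[[-0.007,-0.011,0,0.075,0],[0,0,0,0.075,0],[0,0,0,0.075,0],[0,0,0,0.075,0],[0,0,0,0.075,0],[0,0,0,0.075,0],[0,0,0,0.075,0]]]';python3 -c "
from h import *;print(pose()[2]['moment'],pose()[2]['tau'])"
python3 -m creep '[[[0,0,0,0.075,0],[0,0,0,0.075,0],[0,0,0,0.075,0],[0,0,0,0.075,0]]]'; python3 -c "
from h import *;print(pose()[2]['moment'],pose()[2]['tau'])"
```

```text
clock: 7.08
tool_pos: [0.5473, 0.1399, 0.1114]
orientation: [-179.9, 0.1, -141.0]
force: [9.9, -4.1, -13.7]
opening: 0.0499
gripper_force: 30.0
[-1.42811738 -3.32559412  0.2221796 ] [  3.29192698 -54.48400855  24.43597555   4.3424508   -2.08240315
   2.10312009]
clock: 7.42
tool_pos: [0.5475, 0.1395, 0.1114]
orientation: [-179.9, 0.1, -168.0]
force: [11.0, -7.1, -13.4]
opening: 0.0494
gripper_force: 30.0
[-2.20983814 -3.96807472  0.18953133] [  4.77333248 -54.73058939  24.64417577   3.6351639   -2.09076561
   2.10399337]
```

```bash
python3 -m creep '[[[0,0,0,0.075,0],[0,0,0,0.075,0],[0,0,0,0.075,0]]]'; python3 -c "
from h import *;print(pose()[2]['moment'],pose()[2]['joint_pos'])"
python3 -m creep '[[[0,0,0,0.06,0],[0,0,0,0.06,0],[0,0,0,0.06,0]]]'; python3 -c "
from h import *;print(pose()[2]['moment'],pose()[2]['joint_pos'])"
```

```text
clock: 7.67
tool_pos: [0.5469, 0.1391, 0.1116]
orientation: [-179.9, 0.1, 171.8]
force: [3.2, -3.8, -5.4]
opening: 0.0492
gripper_force: 30.0
[-1.44174588 -1.19131113  1.19905097] [  34.21342699   17.31061185  -23.45372938    0.13951127  -49.22965013
 -132.46295724]
clock: 7.92
tool_pos: [0.5463, 0.1393, 0.1121]
orientation: [-179.9, 0.1, 155.8]
force: [1.9, -4.1, -0.6]
opening: 0.0495
gripper_force: 30.0
[-1.62307451 -0.5061149   1.09798707] [ 3.42538493e+01  1.72423339e+01 -2.34544212e+01  1.18776959e-01
 -4.93191908e+01 -1.48574037e+02]
```

Torque rose from 0.2 to 1.2 N m and the fingers then slipped, so knob1 is home. I'll release it and go to knob2.

```bash
python3 -m creep '[[[0,0,0,0,0.7],[0,0,0,0,0.7],[0,0,-0.175,0,0.7],[0,0,-0.175,0,0.7],[0,0,0,0,0.7]]]'; python3 go.py .603 .0405 .182
```

```text
clock: 8.33
tool_pos: [0.5494, 0.1417, 0.1882]
orientation: [179.5, 0.4, 156.2]
force: [1.2, 0.6, 1.2]
opening: 0.0611
gripper_force: 0.0
pos [0.5494 0.1417 0.1882] rpy [179.5   0.4 156.2] j [  34.   13.  -18.    0.  -58. -148.] t 8.33
norm shift [-0.449 -0.355  0.032] rows>= 3.0
```

```bash
python3 -m creep '[[[-0.154,-0.113,0,0,0.7],[-0.154,-0.113,0,0,0.7],[-0.154,-0.113,0,0,0.7],[0,0,0,-0.077,0.7],[0,0,0,-0.077,0.7],[0,0,0,-0.077,0.7],[0,0,0,-0.077,0.7],[0,0,0,-0.077,0.7]]]'
python3 -m creep '[[[0,0,0,-0.077,0.7],[0,0,0,-0.077,0.7],[0,0,0,-0.077,0.7],[0,0,0,-0.077,0.7],[0,0,0,-0.077,0.7],[0,0,0,-0.077,0.7],[0,0,0,-0.077,0.7],[0,0,0,-0.077,0.7]]]'
python3 -m creep '[[[0,0,0,-0.077,0.7],[0,0,0,-0.077,0.7],[0,0,0,-0.077,0.7],[0,0,0,-0.077,0.7],[0,0,0,-0.077,0.7],[0,0,0,-0.077,0.7],[0,0,0,-0.077,0.7],[0,0,0,0,0.7]]]'
python3 go.py .603 .0405 .112
python3 - <<'E'
from h import *
P=pose(); s=snapshot('scene');s2=snapshot('side')
cv2.imwrite('pics/k.png',cv2.cvtColor(np.hstack([cv2.resize(s['frame'][130:230,230:350],(480,400),interpolation=3),cv2.resize(s2['frame'][100:200,200:280],(320,400),interpolation=3)]),4))
E
```

```text
clock: 9.0
tool_pos: [0.6031, 0.0406, 0.1813]
orientation: [180.0, 0.1, -168.9]
force: [0.6, -0.4, -0.0]
opening: 0.0612
gripper_force: 0.0
clock: 9.67
tool_pos: [0.6031, 0.0409, 0.1814]
orientation: [-180.0, 0.1, -113.4]
force: [-0.0, 0.3, -0.0]
opening: 0.0617
gripper_force: 0.0
clock: 10.33
tool_pos: [0.6031, 0.0409, 0.1814]
orientation: [-179.9, 0.0, -64.9]
force: [-0.5, 0.1, -0.0]
opening: 0.0614
gripper_force: 0.0
pos [0.6031 0.0409 0.1814] rpy [-179.9    0.   -64.9] j [ 22.  17. -14.  -0. -60.   3.] t 10.33
norm shift [0.002 0.002 0.347] rows>= 2.0
```

View pics/k.png

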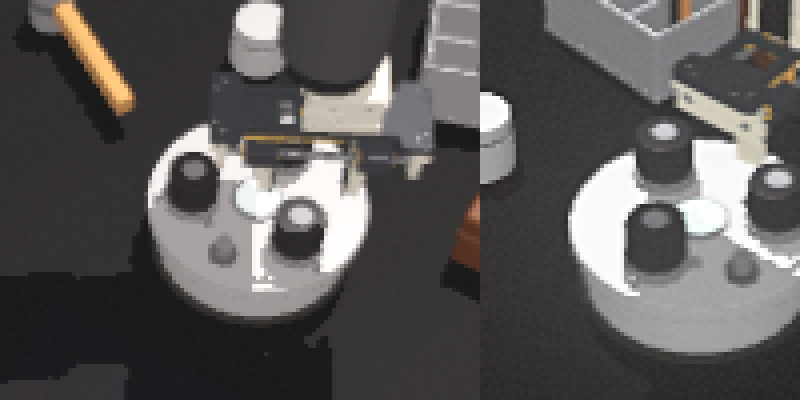

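```bash
python3 - <<'E'
from h import *
for n in('scene','side'):
    s=snapshot(n);K=np.array([[s['fx'],0,s['cx']],[0,s['fy'],s['cy']],[0,0,1.]])
    for p in [(.603,.0405,.162),(.603,.0405,.118),(.546,.1395,.118),(.544,.0725,.07)]:
        u=cv2.projectPoints(np.array([p]),np.array(s['rvec']),np.array(s['tvec']),K,np.array([s['k1'],0,0,0.]))[0].ravel()
        print(n,p,u.round(0), 'crop',((u-[230,130])*4).round(0))
E
```

```text
scene (0.603, 0.0405, 0.162) [306. 176.] crop [306. 185.]
scene (0.603, 0.0405, 0.118) [305. 183.] crop [301. 214.]
scene (0.546, 0.1395, 0.118) [303. 161.] crop [290. 122.]
scene (0.544, 0.0725, 0.07) [294. 179.] crop [255. 197.]
side (0.603, 0.0405, 0.162) [274. 134.] crop [177.  16.]
side (0.603, 0.0405, 0.118) [274. 144.] crop [175.  57.]
side (0.546, 0.1395, 0.118) [245. 132.] crop [61. 10.]
side (0.544, 0.0725, 0.07) [254. 155.] crop [94. 98.]
```

The crops agree with the projected positions: the fingertips sit around (306,185) in the scene crop, straight above knob2, and the knob top is at (300,215). I'll go down and turn.

```bash
python3 -m creep '[[[0,0,0.116,0,0.7],[0,0,0.116,0,0.7],[0,0,0.116,0,0.7],[0,0,0,0,0],[0,0,0,0,0],[0,0,0,0,0],[0,0,0,0,0]]]'
python3 -m creep '[[[0,0,0,0.075,0],[0,0,0,0.075,0],[0,0,0,0.075,0],[0,0,0,0.075,0],[0,0,0,0.075,0],[0,0,0,0.075,0]]]';python3 -c "
from h import *;print(pose()[2]['moment'],pose()[2]['joint_pos'])"
```

```text
clock: 11.12
tool_pos: [0.6028, 0.0404, 0.1115]
orientation: [-180.0, 0.0, -65.4]
force: [0.4, -2.2, -8.2]
opening: 0.0494
gripper_force: 30.0
clock: 11.62
tool_pos: [0.6033, 0.0404, 0.1116]
orientation: [-179.9, 0.0, -106.2]
force: [3.4, -2.2, -10.3]
opening: 0.0493
gripper_force: 30.0
[-1.000625   -1.28818494  0.17978715] [ 2.23399165e+01  2.06355684e+01 -1.82523124e+01  2.21905783e-02
 -5.10337695e+01 -3.85569681e+01]
```

```bash
python3 -m creep '[[[0,0,0,0.075,0],[0,0,0,0.075,0],[0,0,0,0.075,0],[0,0,0,0.075,0],[0,0,0,0.075,0],[0,0,0,0.075,0],[0,0,0,0.075,0],[0,0,0,0.075,0]]]';python3 -c "
from h import *;print(pose()[2]['moment'])"
python3 -m creep '[[[0,0,0,0.075,0],[0,0,0,0.075,0],[0,0,0,0.075,0],[0,0,0,0.075,0]]]';python3 -c "
from h import *;print(pose()[2]['moment'],pose()[2]['joint_pos'])"
python3 -m creep '[[[0,0,0,0.06,0],[0,0,0,0.06,0],[0,0,0,0.06,0]]]';python3 -c "
from h import *;print(pose()[2]['moment'],pose()[2]['joint_pos'])"
```

```text
clock: 12.28
tool_pos: [0.6037, 0.04, 0.1115]
orientation: [-179.9, 0.1, -160.2]
force: [5.6, -4.9, -11.8]
opening: 0.0494
gripper_force: 30.0
[-2.23199733 -2.03549312  0.18058374]
clock: 12.62
tool_pos: [0.6037, 0.0397, 0.1115]
orientation: [-180.0, 0.1, 172.8]
force: [6.1, -7.1, -12.2]
opening: 0.049
gripper_force: 30.0
[-2.75023435 -2.19718071  0.19473117] [ 2.22929419e+01  2.06607115e+01 -1.82516154e+01  1.07896106e-01
 -5.10176909e+01 -1.19556503e+02]
clock: 12.87
tool_pos: [0.6035, 0.0396, 0.1123]
orientation: [-180.0, 0.1, 156.8]
force: [1.0, -6.6, -3.4]
opening: 0.0491
gripper_force: 30.0
[-2.40007367 -0.61703839  1.15058555] [ 2.23129460e+01  2.06022055e+01 -1.82414309e+01  1.34860548e-01
 -5.11102691e+01 -1.35620633e+02]
```

```bash
python3 -m creep '[[[0,0,0,0.06,0],[0,0,0,0.06,0],[0,0,0,0,0.7],[0,0,0,0,0.7],[0,0,-0.175,0,0.7],[0,0,-0.175,0,0.7],[0,0,0,0,0.7],[0,0,0,0,0.7]]]'; python3 go.py .489 .0402 .182
```

```text
clock: 13.53
tool_pos: [0.6047, 0.0414, 0.1847]
orientation: [179.7, 0.2, 146.3]
force: [-0.8, -0.0, -0.9]
opening: 0.0612
gripper_force: 0.0
pos [0.6047 0.0414 0.1847] rpy [179.7   0.2 146.3] j [  22.   16.  -13.    0.  -60. -146.] t 13.53
norm shift [ 0.478 -0.327  0.01 ] rows>= 3.0
```

```bash
python3 -m creep '[[[0.158,-0.107,0,0,0.7],[0.158,-0.107,0,0,0.7],[0.158,-0.107,0,0,0.7],[0,0,0,-0.077,0.7],[0,0,0,-0.077,0.7],[0,0,0,-0.077,0.7],[0,0,0,-0.077,0.7],[0,0,0,-0.077,0.7]]]'
python3 -m creep '[[[0,0,0,-0.077,0.7],[0,0,0,-0.077,0.7],[0,0,0,-0.077,0.7],[0,0,0,-0.077,0.7],[0,0,0,-0.077,0.7],[0,0,0,-0.077,0.7],[0,0,0,-0.077,0.7],[0,0,0,-0.077,0.7]]]'
python3 -m creep '[[[0,0,0,-0.077,0.7],[0,0,0,-0.077,0.7],[0,0,0,-0.077,0.7],[0,0,0,-0.077,0.7],[0,0,0,-0.077,0.7],[0,0,0,-0.077,0.7],[0,0,0,-0.077,0.7],[0,0,0,0,0.7]]]'
python3 go.py .489 .0402 .112
```

```text
clock: 14.2
tool_pos: [0.488, 0.0403, 0.1809]
orientation: [180.0, 0.0, -178.8]
force: [-0.6, -0.5, 0.8]
opening: 0.0615
gripper_force: 0.0
clock: 14.87
tool_pos: [0.4881, 0.0402, 0.1808]
orientation: [180.0, 0.0, -123.4]
force: [0.8, 0.4, -0.4]
opening: 0.0611
gripper_force: 0.0
clock: 15.53
tool_pos: [0.4882, 0.0402, 0.1808]
orientation: [-180.0, 0.0, -74.9]
force: [1.0, 0.4, -0.1]
opening: 0.0614
gripper_force: 0.0
pos [0.4882 0.0402 0.1808] rpy [-180.     0.   -74.9] j [ 28.   6. -27.  -0. -56. -13.] t 15.53
norm shift [ 0.001 -0.004  0.344] rows>= 2.0
```

```bash
python3 -m creep '[[[0,0,0.115,0,0.7],[0,0,0.115,0,0.7],[0,0,0.115,0,0.7],[0,0,0,0,0],[0,0,0,0,0],[0,0,0,0,0],[0,0,0,0,0]]]'
python3 -m creep '[[[0,0,0,0.075,0],[0,0,0,0.075,0],[0,0,0,0.075,0],[0,0,0,0.075,0],[0,0,0,0.075,0],[0,0,0,0.075,0],[0,0,0,0.075,0]]]';python3 -c "
from h import *;print(pose()[2]['moment'])"
python3 -m creep '[[[0,0,0,0.075,0],[0,0,0,0.075,0],[0,0,0,0.075,0],[0,0,0,0.075,0],[0,0,0,0.075,0],[0,0,0,0.075,0],[0,0,0,0.075,0],[0,0,0,0.075,0]]]';python3 -c "
from h import *;print(pose()[2]['moment'])"
python3 -m creep '[[[0,0,0,0.07,0],[0,0,0,0.07,0],[0,0,0,0.07,0],[0,0,0,0.07,0]]]';python3 -c "
from h import *;print(pose()[2]['moment'],pose()[2]['joint_pos'])"
```

```text
clock: 16.12
tool_pos: [0.4887, 0.0402, 0.1125]
orientation: [-179.9, 0.0, -75.3]
force: [4.2, -1.8, -11.4]
opening: 0.0492
gripper_force: 30.0
clock: 16.7
tool_pos: [0.4885, 0.0402, 0.1125]
orientation: [-180.0, 0.1, -122.9]
force: [4.0, -0.4, -10.5]
opening: 0.0496
gripper_force: 30.0
[-0.0772913  -0.91116572  0.21430005]
clock: 17.37
tool_pos: [0.4883, 0.0404, 0.1125]
orientation: [180.0, 0.0, -176.8]
force: [-3.2, 3.0, -2.9]
opening: 0.0494
gripper_force: 30.0
[1.12295296 1.21307242 1.13703675]
clock: 17.7
tool_pos: [0.4888, 0.0405, 0.1134]
orientation: [179.9, 0.1, 158.1]
force: [1.1, 0.2, -1.8]
opening: 0.0495
gripper_force: 30.0
[-0.12481524 -0.02142953  1.16128329] [ 2.77730744e+01  1.07851453e+01 -3.23949747e+01  4.05384615e-02
 -4.67167412e+01 -1.39705118e+02]
```

Knob3 is home too: torque rose from 0.2 to 1.15 N m. I'll lift off and look at the mallet candidates.

```bash
python3 -m creep '[[[0,0,0,0,0.7],[0,0,0,0,0.7],[0,0,-0.15,0,0.7],[0,0,-0.15,0,0.7],[0,0,-0.15,0,0.7],[-0.065,-0.146,-0.11,0,0.7],[-0.065,-0.146,-0.11,0,0.7],[-0.065,-0.146,-0.11,0,0.7]]]'
python3 -m creep '[[[-0.065,-0.146,-0.1,0,0.7],[-0.065,-0.146,-0.1,0,0.7],[-0.065,-0.146,-0.1,0,0.7],[-0.065,-0.146,-0.1,0,0.7],[-0.065,-0.146,-0.1,0,0.7],[-0.065,-0.146,-0.1,0,0.7],[-0.065,-0.146,-0.1,0,0.7],[0,0,0,0,0.7]]]'
python3 -m creep '[[[0,0,0,0,0.7],[0,0,0,0,0.7]]]'
python3 - <<'E'
from h import *
P=pose(); s=snapshot('wrist'); save(s,'w2.png'); print(P[0],P[2]['orientation'])
for q,z in [('mallet',0),('mallet_grip',.028),('pin_top',.092)]:
    for r in nets.landmark_of(s,q)[:4]: print(q,np.round(r['uv'],0),round(r['confidence'],2),onz(s,r['uv'],z,P)[:2].round(4))
for r in nets.masks_of(s,'mallet')[:3]:
    m=r['region'].astype(np.uint8); print(r['uv'],m.sum(),r['confidence'],cv2.boundingRect(m))
E
```

```text
clock: 18.37
tool_pos: [0.4921, -0.0565, 0.2703]
orientation: [179.9, 0.1, 158.6]
force: [1.1, 0.7, -0.4]
opening: 0.0616
gripper_force: 0.0
clock: 19.03
tool_pos: [0.5015, -0.2843, 0.4123]
orientation: [-179.9, 0.3, 158.3]
force: [0.4, 1.3, 0.2]
opening: 0.0608
gripper_force: 0.0
clock: 19.2
tool_pos: [0.5007, -0.2794, 0.4079]
orientation: [180.0, -0.0, 158.3]
force: [-0.2, -0.1, -0.8]
opening: 0.0612
gripper_force: 0.0
[ 0.50065196 -0.27936465  0.40790628] [ 1.79968516e+02 -4.26461370e-03  1.58342881e+02]
mallet [212.  97.] 0.72 [ 0.3961 -0.3145]
mallet [258. 153.] 0.61 [ 0.5086 -0.2788]
mallet_grip [252. 188.] 0.8 [ 0.5548 -0.3082]
mallet_grip [185.  61.] 0.77 [ 0.3347 -0.3285]
pin_top [456. 114.] 0.58 [ 0.5443 -0.0012]
[256.3, 176.5] 1272 0.95 (243, 145, 29, 95)
[192.9, 73.0] 2658 0.88 (138, 0, 90, 117)
```

View pics/w2.png

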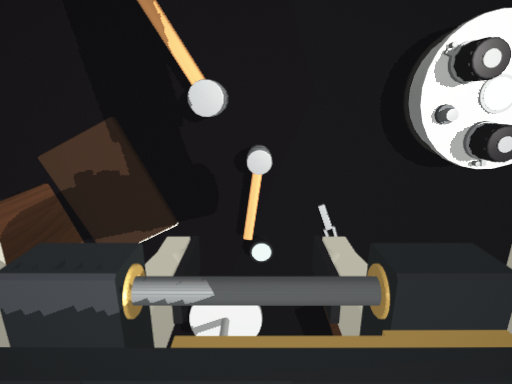

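Candidates: big mallet at wrist (207,98), middle one at (259,160) with its handle to (249,238), and the one near the base at wrist image 1 (495,25). The middle one looks smallest. I'll measure it against the given sizes and check it in a crop.

```bash
cat > m.py <<'E'
from h import *
P=pose(); s=snapshot('wrist'); f=s['frame'].astype(int)
hsv=cv2.cvtColor(s['frame'],cv2.COLOR_RGB2HSV)
sub=np.zeros(f.shape[:2],np.uint8); sub[135:250,225:285]=1
wood=((hsv[...,1]>110)&(hsv[...,2]>90)&(sub>0)).astype(np.uint8)
grey=((hsv[...,1]<60)&(hsv[...,2]>105)&(sub>0)).astype(np.uint8); grey[195:]=0
def big(m):
    n,l,st,ce=cv2.connectedComponentsWithStats(m); i=1+np.argmax(st[1:,4]); return np.argwhere(l==i)[:,::-1],ce[i]
g,gc=big(grey); h=cv2.convexHull(g.astype(np.float32))[:,0]
pt=np.array([onz(s,u,.056,P)[:2] for u in h],np.float32); c,r=cv2.minEnclosingCircle(pt); print('head px',gc,'centre',np.round(c,4),'r',round(r,4))
w,wc=big(wood); pw=np.array([onz(s,u,.037,P)[:2] for u in w],np.float32)
rr=cv2.minAreaRect(pw); print('wood rect',rr)
d=pw-c; print('end dist',np.linalg.norm(d,axis=1).max(), 'dir',np.degrees(np.arctan2(*(pw.mean(0)-c)[::-1])))
v=cv2.fitLine(pw,cv2.DIST_L2,0,.01,.01).ravel(); print('line',v,'ang',np.degrees(np.arctan2(v[1],v[0])))
u=v[:2]*np.sign(v[:2]@(pw.mean(0)-c)); base=v[2:]+u*((np.array(c)-v[2:])@u); print('axis foot',base,'grip',base+.048*u)
cv2.imwrite('pics/m.png',cv2.cvtColor(cv2.resize(s['frame'][0:250,130:290],(512,600*1),interpolation=3)[:600],4))
E
python3 m.py
```

```text
head px [258.70437956 161.16240876] centre [ 0.5119 -0.2786] r 0.0214
wood rect ((0.5850597023963928, -0.32062914967536926), (0.017071524634957314, 0.11693447083234787), 60.08306884765625)
end dist 0.14291507380754453 dir -30.19434039223597
line [ 0.87153953 -0.49032524  0.5849482  -0.32111633] ang -29.361961
axis foot [ 0.51128429 -0.27967326] grip [ 0.55311818 -0.30320888]
```

View pics/m.png

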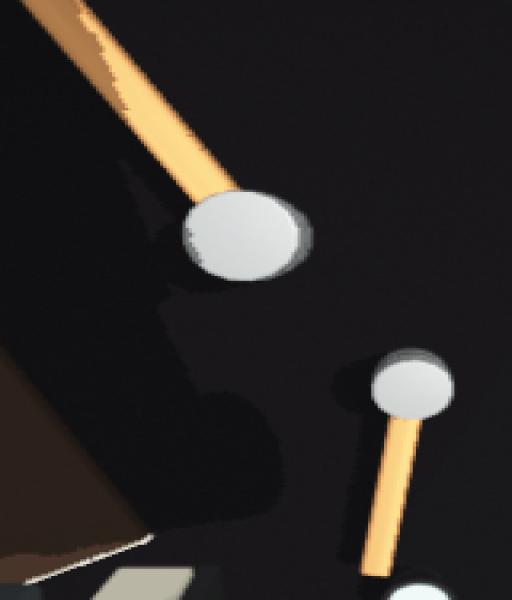

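The crop confirms it. The lower-right mallet has a 41 mm head and a handle end 143 mm from the head axis, which fits the description (40 / 142 mm). The upper one is clearly larger.

```bash
python3 go.py .5545 -.3025 .10 150.3
```

```text
pos [ 0.5011 -0.2785  0.4079] rpy [180.   -0.  158.4] j [ -10.    7.    4.   -0.  -87. -102.] t 19.5
norm shift [-0.293 -0.013  1.539] rows>= 8.0
spin(norm, + grows tool z) 0.09 rows>= 2.0
```

```bash
python3 -m creep '[[[-0.147,-0.006,0.1,0.045,0.7],[-0.147,0,0.1,0.045,0.7],[0,0,0.19,0,0.7],[0,0,0.19,0,0.7],[0,0,0.19,0,0.7],[0,0,0.19,0,0.7],[0,0,0.19,0,0.7],[0,0,0.19,0,0.7]]]'
python3 -m creep '[[[0,0,0.19,0,0.7],[0,0,0,0,0.7],[0,0,0,0,0.7]]]'
python3 go.py .5545 -.3025 .030 150.3
```

```text
clock: 20.17
tool_pos: [0.5543, -0.3035, 0.1385]
orientation: [180.0, 0.0, 150.3]
force: [0.7, 0.3, -0.6]
opening: 0.0614
gripper_force: 0.0
clock: 20.42
tool_pos: [0.5534, -0.3036, 0.1007]
orientation: [-179.9, -0.2, 150.3]
force: [0.4, -0.5, 1.6]
opening: 0.0615
gripper_force: 0.0
pos [ 0.5534 -0.3036  0.1007] rpy [-179.9   -0.2  150.3] j [ -11.   24.  -15.    0.  -52. -109.] t 20.42
norm shift [-0.004  0.008  0.353] rows>= 2.0
spin(norm, + grows tool z) -0.001 rows>= 1.0
```

```bash
python3 -m creep '[[[-0.004,0.008,0.118,0,0.7],[0,0,0.118,0,0.7],[0,0,0.118,0,0.7],[0,0,0,0,0.7],[0,0,0,0,0],[0,0,0,0,0],[0,0,0,0,0],[0,0,0,0,0]]]'
python3 -m creep '[[[0,0,0,0,0],[0,0,-0.1,0,0],[0,0,-0.15,0,0],[0,0,-0.15,0,0],[0,0,-0.15,0,0],[0,0,-0.15,0,0],[0,0,-0.15,0,0],[0,0,0,0,0]]]'
python3 -m creep '[[[0,0,0,0,0],[0,0,0,0,0]]]'
python3 - <<'E'
from h import *
P=pose(); s=snapshot('side'); print(P[2]['moment'])
a=snapshot('scene')
cv2.imwrite('pics/lift.png',cv2.cvtColor(np.hstack([cv2.resize(s['frame'][140:300,220:380],(400,400),interpolation=3),cv2.resize(a['frame'][160:320,200:360],(400,400),interpolation=3)]),4))
E
```

```text
clock: 21.08
tool_pos: [0.5572, -0.3034, 0.0335]
orientation: [180.0, 0.2, 150.2]
force: [0.5, -0.3, 0.3]
opening: 0.0404
gripper_force: 0.0
clock: 21.75
tool_pos: [0.5587, -0.3045, 0.2091]
orientation: [179.9, 0.6, 150.3]
force: [0.6, -0.5, 1.5]
opening: 0.0008
gripper_force: 0.0
clock: 21.92
tool_pos: [0.5556, -0.3029, 0.2014]
orientation: [180.0, 0.0, 150.2]
force: [-0.4, -0.4, -1.2]
opening: 0.0003
gripper_force: 0.0
[-0.13000405 -0.02555633  0.05349961]
```

View pics/lift.png

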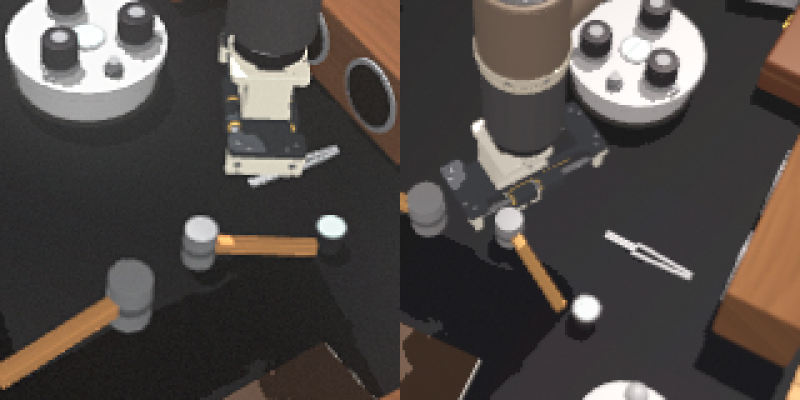

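The lift came before the fingers had finished closing, so the mallet is still standing on the worktop, apparently unmoved. I'll check its pose and go back down with more closing time.

```bash
python3 - <<'E'
from h import *
for n in('scene','side','wrist'):
    P=pose(); s=snapshot(n)
    for q,z in(('mallet',0),('mallet_grip',.028)):
        for r in nets.landmark_of(s,q)[:3]: print(n,q,np.round(r['uv'],0),onz(s,r['uv'],z,P)[:2].round(4),round(r['confidence'],2))
E
python3 -m creep '[[[0,0,0,0,0.7],[0,0,0,0,0.7],[0,0,0,0,0.7],[0,0,0,0,0.7],[0,0,0,0,0.7]]]'
sed -e 's/135:250,225:285/100:300,190:320/;s/grey\[195:\]=0/pass/' m.py > m2.py; python3 m2.py; python3 go.py .5545 -.3025 .03
```

```text
scene mallet [209. 246.] [ 0.386  -0.3113] 0.75
scene mallet [242. 254.] [ 0.5112 -0.2803] 0.53
scene mallet [244. 135.] [0.2151 0.2486] 0.48
scene mallet_grip [190. 237.] [ 0.3149 -0.3262] 0.98
scene mallet_grip [253. 260.] [ 0.5643 -0.297 ] 0.77
scene mallet_grip [248. 142.] [0.2651 0.1955] 0.69
side mallet [268. 267.] [ 0.3907 -0.3176] 0.85
side mallet [298. 244.] [ 0.5132 -0.2841] 0.74
side mallet [147. 170.] [0.2086 0.2415] 0.62
side mallet_grip [162. 163.] [0.26   0.2187] 0.85
side mallet_grip [253. 269.] [ 0.3381 -0.3201] 0.83
wrist mallet [256. 131.] [ 0.5127 -0.2788] 0.78
wrist mallet [164.  44.] [ 0.3971 -0.315 ] 0.64
wrist mallet_grip [254. 186.] [ 0.5558 -0.3068] 0.57
clock: 22.88
tool_pos: [0.5559, -0.3031, 0.2012]
orientation: [180.0, 0.0, 150.2]
force: [-1.1, -0.2, 0.2]
opening: 0.0282
gripper_force: 0.0
head px [256.09708738 275.2705783 ] centre [ 0.6314 -0.3474] r 0.0699
wood rect ((0.5808730721473694, -0.32666078209877014), (0.010423261672258377, 0.11701535433530807), 65.50567626953125)
end dist 0.11311334524744163 dir 157.56176301912623
line [ 0.8776621  -0.47927988  0.5819742  -0.3269741 ] ang -28.638378
axis foot [ 0.6286239  -0.35244888] grip [ 0.58649612 -0.32944345]
pos [ 0.5559 -0.3031  0.2012] rpy [180.    0.  150.2] j [ -11.   18.   -8.   -0.  -63. -109.] t 22.93
norm shift [ 0.008 -0.001  0.856] rows>= 5.0
```

```bash
python3 -m creep '[[[0,0.008,0,0,0.7],[0,0,0,0,0.7],[0,0,0.171,0,0.7],[0,0,0.171,0,0.7],[0,0,0.171,0,0.7],[0,0,0.171,0,0.7],[0,0,0.171,0,0.7],[0,0,0,0,0.7]]]'
python3 -m creep '[[[0,0,0,0,0],[0,0,0,0,0],[0,0,0,0,0],[0,0,0,0,0],[0,0,0,0,0],[0,0,0,0,0],[0,0,0,0,0],[0,0,0,0,0]]]'
python3 go.py .5545 -.3025 .03
```

```text
clock: 23.6
tool_pos: [0.5523, -0.3003, 0.0234]
orientation: [-179.9, -0.6, 150.1]
force: [-2.0, 0.5, -0.3]
opening: 0.0613
gripper_force: 0.0
clock: 24.27
tool_pos: [0.5569, -0.3019, 0.0307]
orientation: [180.0, 0.0, 150.2]
force: [1.1, 1.1, 2.2]
opening: 0.0158
gripper_force: 29.8
pos [ 0.5569 -0.3019  0.0307] rpy [180.    0.  150.2] j [ -11.   28.  -18.    0.  -43. -109.] t 24.27
norm shift [ 0.009 -0.009  0.004] rows>= 1.0
```

```bash
python3 -m creep '[[[0,0,-0.06,0,0],[0,0,-0.12,0,0],[0,0,-0.13,0,0],[0,0,-0.13,0,0],[0,0,-0.13,0,0],[0,0,-0.13,0,0],[0,0,-0.13,0,0],[0,0,-0.12,0,0]]]'
python3 -m creep '[[[0,0,0,0,0],[0,0,0,0,0]]]'
cat > l.py <<'E'
from h import *
import sys
P=pose(); s=snapshot('side');a=snapshot('scene');w=snapshot('wrist'); print(P[0],P[2]['orientation'],P[2]['force'],P[2]['moment'],P[2]['joint_pos'].round(0))
for n,x in(('si',s),('sc',a),('w',w)):
    for q in('mallet','mallet_grip'):
        for r in nets.landmark_of(x,q)[:3]: print(n,q,np.round(r['uv'],0),round(r['confidence'],2),onz(x,r['uv'],P[0][2]-(.028 if q=='mallet' else 0),P)[:3].round(3))
x0,y0=[int(v) for v in sys.argv[2:4]]
cv2.imwrite('pics/'+sys.argv[1],cv2.cvtColor(np.hstack([cv2.resize(s['frame'][y0:y0+160,x0:x0+160],(400,400),interpolation=3),cv2.resize(w['frame'],(400,400))]),4))
E
python3 l.py g.png 220 110
```

```text
clock: 24.93
tool_pos: [0.5561, -0.3015, 0.2222]
orientation: [180.0, -0.0, 150.2]
force: [0.5, -0.4, -3.1]
opening: 0.016
gripper_force: 29.9
clock: 25.1
tool_pos: [0.557, -0.3016, 0.2221]
orientation: [179.9, 0.2, 150.2]
force: [-0.3, -0.1, -4.8]
opening: 0.0155
gripper_force: 29.9
[ 0.55703779 -0.30164036  0.22205373] [1.79926795e+02 1.56187875e-01 1.50185038e+02] [-0.34943376 -0.14048838 -4.76767517] [-0.0938643  -0.09908072 -0.04431615] [ -11.   17.   -7.   -0.  -65. -109.]
si mallet [147. 167.] 0.93 [0.169 0.042 0.194]
si mallet [268. 265.] 0.69 [ 0.319 -0.434  0.194]
si mallet [304. 198.] 0.64 [ 0.518 -0.277  0.194]
si mallet_grip [161. 162.] 0.71 [0.208 0.011 0.222]
si mallet_grip [253. 270.] 0.63 [ 0.269 -0.447  0.222]
si mallet_grip [322. 190.] 0.6 [ 0.56  -0.297  0.222]
sc mallet [208. 248.] 0.73 [ 0.46  -0.397  0.194]
sc mallet [243. 135.] 0.49 [0.308 0.083 0.194]
sc mallet_grip [193. 237.] 0.77 [ 0.407 -0.4    0.222]
sc mallet_grip [246. 137.] 0.65 [0.337 0.052 0.222]
sc mallet_grip [255. 233.] 0.45 [ 0.57  -0.293  0.222]
w mallet [170.  48.] 0.87 [ 0.446 -0.286  0.194]
w mallet [256. 161.] 0.84 [ 0.513 -0.277  0.194]
w mallet_grip [257. 269.] 0.78 [ 0.555 -0.3    0.222]
```

View pics/g.png

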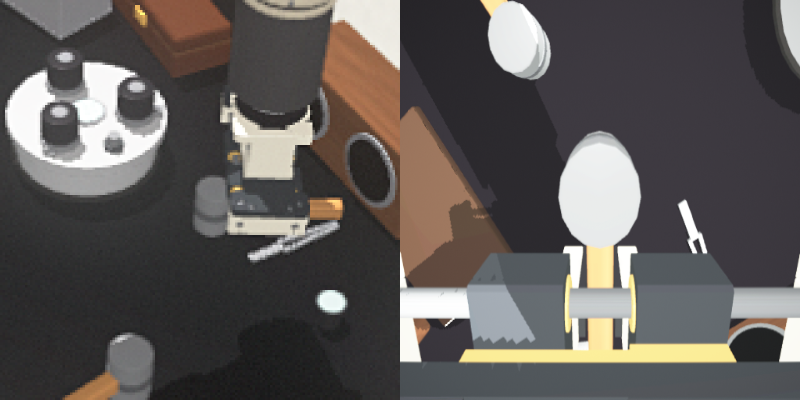

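Mallet is held level: head at wrist (600,190) in the combined view, about 50 mm ahead of the TCP. I'll carry it over the pin with the handle pointing outwards.

```bash
python3 -m creep '[[[0.0695,0.1465,0,0,0],[0.0695,0.1465,0,0,0],[0.0695,0.1465,0,0,0],[0.0695,0.1465,0,0,0],[0.0695,0.1465,0,0,0],[0.0695,0.1465,0,0,0],[0.0695,0.1465,0,0,0],[0.0695,0.1465,0,0,0]]]'
python3 -m creep '[[[0,0,0,0.056,0],[0,0,0,0.056,0],[0,0,0,0.056,0],[0,0,0,0.056,0],[0,0,0,0,0],[0,0,0,0,0]]]'
python3 go.py .578 -.043 .15 130
python3 - <<'E'
from h import *
P=pose();w=snapshot('wrist')
for r in nets.landmark_of(w,'mallet')[:2]+nets.landmark_of(w,'mallet_face')[:2]: print(r['uv'],r['confidence'],onz(w,r['uv'],P[0][2]-.031,P))
E
```

```text
clock: 26.22
tool_pos: [0.5765, -0.0415, 0.2201]
orientation: [-180.0, -0.0, 150.2]
force: [0.6, -0.1, -3.1]
opening: 0.0158
gripper_force: 29.9
clock: 26.72
tool_pos: [0.5767, -0.0431, 0.22]
orientation: [-180.0, -0.0, 130.2]
force: [-0.8, 0.4, -3.4]
opening: 0.0159
gripper_force: 30.0
pos [ 0.5767 -0.0431  0.22  ] rpy [-180.    -0.   130.2] j [  15.   13.  -14.    0.  -64. -155.] t 26.72
norm shift [-0.004  0.005  0.35 ] rows>= 2.0
spin(norm, + grows tool z) 0.002 rows>= 1.0
[257.0, 163.1] 0.85 [ 0.54538414 -0.00680808  0.1890228 ]
[2.9, 245.8] 0.76 [ 0.46421809 -0.13894636  0.1890228 ]
```

```bash
python3 -m creep '[[[0,0.005,0.14,0,0],[0,0,0.14,0,0],[0,0,0.14,0,0],[0,0,0,0,0],[0,0,0,0,0]]]'
python3 -m creep '[[[0,0,0.03,0,0],[0,0,0.03,0,0],[0,0,0.03,0,0],[0,0,0,0,0],[0,0,0,0,0]]]'
python3 -m creep '[[[0,0,0.03,0,0],[0,0,0.02,0,0],[0,0,0,0,0],[0,0,0,0,0]]]'
python3 -c "
from h import *;print(pose()[2]['moment'])"
```

```text
clock: 27.28
tool_pos: [0.5767, -0.0428, 0.1354]
orientation: [-179.8, -0.1, 130.1]
force: [0.5, -0.9, -0.9]
opening: 0.0161
gripper_force: 30.0
clock: 27.7
tool_pos: [0.5782, -0.0423, 0.1189]
orientation: [179.9, 0.1, 130.0]
force: [1.2, -0.4, -1.0]
opening: 0.0159
gripper_force: 30.0
clock: 28.03
tool_pos: [0.5784, -0.0425, 0.1088]
orientation: [179.9, 0.1, 130.1]
force: [2.9, -1.8, 3.0]
opening: 0.0156
gripper_force: 30.0
[-0.64422029 -0.81741714  0.01549803]
```

```bash
python3 -m creep '[[[0,0,0.015,0,0],[0,0,0,0,0],[0,0,0,0,0]]]'
python3 -m creep '[[[0,0,0.015,0,0],[0,0,0,0,0],[0,0,0,0,0]]]'
python3 l.py p.png 210 100
```

```text
clock: 28.28
tool_pos: [0.5793, -0.0431, 0.1067]
orientation: [179.9, 0.2, 130.1]
force: [2.6, -4.3, 9.9]
opening: 0.0158
gripper_force: 30.0
clock: 28.53
tool_pos: [0.5799, -0.0436, 0.1043]
orientation: [179.9, 0.3, 130.1]
force: [3.8, -8.7, 11.5]
opening: 0.0154
gripper_force: 30.0
[ 0.57991455 -0.04364964  0.10433387] [179.85506596   0.25544858 130.11186138] [ 3.76462718 -8.709491   11.51066645] [-3.12940962 -1.34529983  0.03440212] [  15.   19.  -22.    0.  -49. -155.]
si mallet [149. 168.] 0.92 [0.202 0.165 0.076]
si mallet [270. 269.] 0.84 [ 0.362 -0.373  0.076]
si mallet [279. 162.] 0.63 [ 0.599 -0.007  0.076]
si mallet_grip [163. 160.] 0.67 [0.247 0.147 0.104]
si mallet_grip [280. 163.] 0.57 [ 0.584 -0.038  0.104]
si mallet_grip [255. 270.] 0.56 [ 0.315 -0.373  0.104]
sc mallet [212. 246.] 0.89 [ 0.423 -0.338  0.076]
sc mallet [246. 134.] 0.55 [0.26  0.189 0.076]
sc mallet [287. 190.] 0.42 [0.544 0.009 0.076]
sc mallet_grip [192. 236.] 0.92 [ 0.354 -0.351  0.104]
sc mallet_grip [250. 138.] 0.68 [0.299 0.156 0.104]
sc mallet_grip [294. 203.] 0.64 [ 0.602 -0.05   0.104]
w mallet [252. 158.] 0.76 [ 0.545 -0.006  0.076]
w mallet_grip [255. 271.] 0.8 [ 0.578 -0.044  0.104]
```

View pics/p.png

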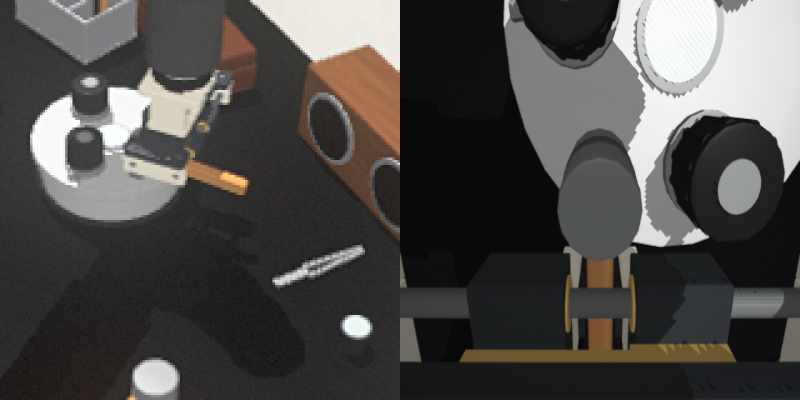

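```bash
python3 -m creep '[[[0,0,0.015,0,0],[0,0,0,0,0]]]'
python3 -m creep '[[[0,0,0.01,0,0],[0,0,0,0,0]]]'
python3 -m creep '[[[0,0,-0.15,0,0],[0,0,-0.15,0,0],[0,0,-0.15,0,0],[-0.13,0,-0.1,0,0],[-0.13,0,-0.1,0,0],[-0.13,0,0,0,0],[0,0,0,0,0],[0,0,0,0,0]]]'
python3 l.py q.png 210 100; python3 - <<'E'
from h import *
P=pose()
for n in('wrist','scene','side'):
    s=snapshot(n)
    for r in nets.landmark_of(s,'pin_top')[:2]:print(n,np.round(r['uv'],1),round(r['confidence'],2),'z.092',onz(s,r['uv'],.092,P)[:2].round(4),'z.078',onz(s,r['uv'],.078,P)[:2].round(4))
    if n=='wrist': save(s,'wq.png')
    K=np.array([[s['fx'],0,s['cx']],[0,s['fy'],s['cy']],[0,0,1.]])
s=snapshot('wrist'); im=s['frame']; M=np.array(s['mount']);Rw=P[1]@M[:3,:3];c=P[0]+P[1]@M[:3,3]
K=np.array([[s['fx'],0,s['cx']],[0,s['fy'],s['cy']],[0,0,1.]])
u=cv2.projectPoints(np.array([[.5438,-.0054,.078]]),cv2.Rodrigues(Rw.T)[0],-Rw.T@c,K,np.array([s['k1'],0,0,0.]))[0].ravel();print(u)
x,y=[int(v) for v in u]; x=min(max(x,60),451);y=min(max(y,60),323)
sc=snapshot('scene')['frame'][175:215,265:315]
cv2.imwrite('pics/pin.png',cv2.cvtColor(np.hstack([cv2.resize(im[y-60:y+60,x-60:x+60],(400,400),interpolation=3),cv2.resize(sc,(400,400),interpolation=3)]),4))
E
```

```text
clock: 29.15
tool_pos: [0.5805, -0.044, 0.1016]
orientation: [179.8, 0.3, 130.1]
force: [5.1, -10.8, 12.1]
opening: 0.0157
gripper_force: 30.0
clock: 29.32
tool_pos: [0.5808, -0.0442, 0.0999]
orientation: [179.8, 0.3, 130.1]
force: [5.4, -12.3, 12.8]
opening: 0.0158
gripper_force: 30.0
clock: 29.98
tool_pos: [0.627, -0.1029, 0.2254]
orientation: [-179.9, -0.1, 129.9]
force: [-1.5, 0.3, -4.0]
opening: 0.0153
gripper_force: 30.0
[ 0.62704199 -0.10290426  0.22542413] [-1.79894320e+02 -1.35074879e-01  1.29908998e+02] [-1.50180199  0.30238646 -4.00920178] [-0.20083723 -0.00744194  0.0075018 ] [   8.   18.   -6.   -0.  -66. -148.]
si mallet [268. 265.] 0.81 [ 0.317 -0.433  0.197]
si mallet [289. 144.] 0.69 [ 0.595 -0.062  0.197]
si mallet [148. 168.] 0.56 [0.17  0.034 0.197]
si mallet_grip [256. 269.] 0.96 [ 0.275 -0.449  0.225]
si mallet_grip [161. 161.] 0.83 [0.208 0.012 0.225]
si mallet_grip [305. 144.] 0.7 [ 0.62  -0.111  0.225]
sc mallet [212. 243.] 0.79 [ 0.461 -0.379  0.197]
sc mallet [245. 133.] 0.7 [0.312 0.092 0.197]
sc mallet [293. 190.] 0.48 [ 0.598 -0.067  0.197]
sc mallet_grip [194. 236.] 0.94 [ 0.409 -0.397  0.225]
sc mallet_grip [301. 198.] 0.62 [ 0.639 -0.103  0.225]
sc mallet_grip [191. 308.] 0.57 [ 0.532 -0.59   0.225]
w mallet [256. 158.] 0.68 [ 0.594 -0.064  0.197]
w mallet_grip [254. 274.] 0.87 [ 0.626 -0.105  0.225]
wrist [257.9  39.9] 0.89 z.092 [ 0.5477 -0.0062] z.078 [ 0.5464 -0.0045]
[254.76255538  38.64493775]
```

View pics/pin.png

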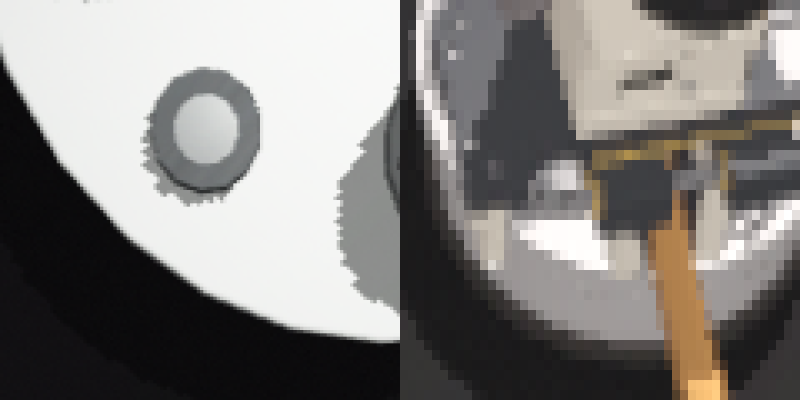

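In the left crop the pin disc at (205,128) sits concentric in its collar with no side wall showing, so it is down about flush. The handle may have tilted in the grip, which could leave a millimetre or so. I'll press once more with the handle side of the face over the pin, so the pin is driven rather than the collar.

```bash
python3 -m creep '[[[0.147,0,0,0,0],[0.147,0,0,0,0],[0.147,0,0,0,0],[0,0,0.15,0,0],[0,0,0.15,0,0],[0,0,0.13,0,0],[0,0,0,0,0],[0,0,0,0,0]]]'
python3 -m creep '[[[0,0,0.05,0,0],[0,0,0.03,0,0],[0,0,0.02,0,0],[0,0,0,0,0],[0,0,0,0,0]]]'
python3 -m creep '[[[0,0,0.02,0,0],[0,0,0,0,0],[0,0,0,0,0]]]'
python3 -m creep '[[[0,0,0.02,0,0],[0,0,0,0,0],[0,0,0,0,0]]]'
```

```text
clock: 31.5
tool_pos: [0.5704, -0.0349, 0.1406]
orientation: [-179.8, -0.1, 130.0]
force: [1.2, 0.1, -2.6]
opening: 0.0157
gripper_force: 30.0
clock: 31.92
tool_pos: [0.571, -0.0347, 0.1214]
orientation: [180.0, 0.0, 130.0]
force: [-0.3, 0.1, -2.9]
opening: 0.0159
gripper_force: 30.0
clock: 32.17
tool_pos: [0.5709, -0.0346, 0.1171]
orientation: [-180.0, -0.0, 130.0]
force: [0.5, -0.0, -3.0]
opening: 0.0161
gripper_force: 30.0
clock: 32.42
tool_pos: [0.5707, -0.0346, 0.1129]
orientation: [-180.0, -0.0, 130.0]
force: [-0.5, 0.3, -3.3]
opening: 0.0157
gripper_force: 30.0
```

```bash
python3 -m creep '[[[0,0,0.015,0,0],[0,0,0,0,0],[0,0,0,0,0]]]'
python3 -m creep '[[[0,0,0.015,0,0],[0,0,0,0,0],[0,0,0,0,0]]]'
python3 -m creep '[[[0,0,0.015,0,0],[0,0,0,0,0],[0,0,0,0,0]]]'
python3 -m creep '[[[0,0,0.015,0,0],[0,0,0,0,0],[0,0,0,0,0]]]'
```

```text
clock: 32.67
tool_pos: [0.5708, -0.0346, 0.1099]
orientation: [-180.0, -0.0, 130.0]
force: [-0.3, 0.2, -3.5]
opening: 0.0158
gripper_force: 30.0
clock: 32.92
tool_pos: [0.5708, -0.0346, 0.107]
orientation: [-180.0, -0.0, 130.0]
force: [-1.1, -1.0, -3.3]
opening: 0.0156
gripper_force: 30.0
clock: 33.17
tool_pos: [0.5708, -0.0346, 0.104]
orientation: [-180.0, -0.0, 130.0]
force: [0.1, 0.6, -4.3]
opening: 0.0159
gripper_force: 30.0
clock: 33.42
tool_pos: [0.5716, -0.0349, 0.1022]
orientation: [180.0, 0.1, 130.1]
force: [-0.8, -1.8, 4.0]
opening: 0.0161
gripper_force: 30.0
```

```bash
python3 -m creep '[[[0,0,0.015,0,0],[0,0,0,0,0],[0,0,0,0,0]]]'
python3 -m creep '[[[0,0,0.015,0,0],[0,0,0,0,0],[0,0,0,0,0]]]'
python3 -m creep '[[[0,0,-0.15,0,0],[0,0,-0.15,0,0],[0,0,-0.15,0,0],[-0.15,0,-0.1,0,0],[-0.15,0,-0.1,0,0],[-0.15,0,0,0,0],[0,0,0,0,0],[0,0,0,0,0]]]'
python3 - <<'E'
from h import *
P=pose(); s=snapshot('wrist'); g=cv2.cvtColor(s['frame'],cv2.COLOR_RGB2GRAY)
r=nets.landmark_of(s,'pin_top')[0]; print(P[0],r)
x,y=np.round(r['uv']).astype(int)
print(g[max(0,y-26):y+27,x]); print(g[y,x-24:x+25])
E
```

```text
clock: 33.67
tool_pos: [0.5724, -0.0355, 0.1]
orientation: [179.9, 0.2, 130.1]
force: [-0.2, -4.9, 9.5]
opening: 0.0157
gripper_force: 30.0
clock: 33.92
tool_pos: [0.5731, -0.0359, 0.0976]
orientation: [179.9, 0.2, 130.1]
force: [0.9, -9.2, 10.7]
opening: 0.0158
gripper_force: 30.0
clock: 34.58
tool_pos: [0.6291, -0.1046, 0.2242]
orientation: [-180.0, -0.0, 129.9]
force: [-1.0, -1.1, -3.7]
opening: 0.0158
gripper_force: 30.0
[ 0.62905693 -0.10457453  0.22422202] {'uv': [260.0, 34.8], 'confidence': 0.8}
[246 246 245 246 246 246 246 177 125 121 121 119 119 120 123 132 203 221
 221 221 220 218 217 216 215 213 212 209 208 206 205 202 201 200 187 133
 118 117 119 119 121 120 111  48  93 145 149 202 244 244 244 243 244]
[243 202 116  98 109 112 112 112 112 113 155 184 191 193 195 198 200 202
 203 204 205 207 209 210 212 213 214 215 217 190 141 123 122 122 124 126
 140 234 246 246 246 247 246 246 247 246 246 247 247]
```

The grey profile shows the collar ring 8 px wide on both sides of the 19 px pin disc, so the pin is flush. Now I'll put the mallet down on open worktop near where it stood, well clear of the loupe.

```bash
python3 -m creep '[[[-0.054,-0.161,0,0,0],[-0.054,-0.161,0,0,0],[-0.054,-0.161,0,0,0],[-0.054,-0.161,0,0,0],[-0.054,-0.161,0,0,0],[0,0,0.1,-0.074,0],[0,0,0.1,-0.074,0],[0,0,0.1,-0.074,0]]]'
python3 -m creep '[[[0,0,0.15,0,0],[0,0,0.15,0,0],[0,0,0.12,0,0],[0,0,0,0,0],[0,0,0,0,0]]]'
python3 go.py .54 -.25 .036 150
```

```text
clock: 35.35
tool_pos: [0.5395, -0.2482, 0.1649]
orientation: [180.0, 0.1, 150.3]
force: [-0.2, -0.2, -3.4]
opening: 0.0159
gripper_force: 30.0
clock: 35.77
tool_pos: [0.5393, -0.2477, 0.0804]
orientation: [-179.9, -0.2, 150.1]
force: [0.8, 0.4, -2.2]
opening: 0.0157
gripper_force: 30.0
pos [ 0.5393 -0.2477  0.0804] rpy [-179.9   -0.2  150.1] j [  -6.   22.  -21.    0.  -47. -114.] t 35.77
norm shift [-0.009 -0.008  0.222] rows>= 2.0
spin(norm, + grows tool z) 0.001 rows>= 1.0
```

```bash
python3 -m creep '[[[0,0,0.08,0,0],[0,0,0.06,0,0],[0,0,0.03,0,0],[0,0,0,0,0],[0,0,0,0,0]]]'
python3 -m creep '[[[0,0,0.02,0,0],[0,0,0.02,0,0],[0,0,0,0,0]]]'
python3 -m creep '[[[0,0,0.02,0,0],[0,0,0.01,0,0],[0,0,0,0,0],[0,0,0,0,0]]]'
```

```text
clock: 36.18
tool_pos: [0.5411, -0.2484, 0.0486]
orientation: [180.0, 0.1, 150.0]
force: [0.6, 0.2, -3.4]
opening: 0.0158
gripper_force: 30.0
clock: 36.43
tool_pos: [0.5401, -0.2484, 0.039]
orientation: [180.0, -0.0, 150.0]
force: [-0.5, -1.6, -3.9]
opening: 0.0156
gripper_force: 30.0
clock: 36.77
tool_pos: [0.5402, -0.2484, 0.0331]
orientation: [-180.0, -0.0, 150.0]
force: [-0.5, 0.5, -2.6]
opening: 0.0155
gripper_force: 30.0
```

```bash
python3 -m creep '[[[0,0,0.012,0,0],[0,0,0,0,0],[0,0,0,0,0]]]'
python3 -m creep '[[[0,0,0,0,0.7],[0,0,0,0,0.7],[0,0,0,0,0.7],[0,0,0,0,0.7],[0,0,0,0,0.7],[0,0,0,0,0.7],[0,0,0,0,0.7],[0,0,0,0,0.7]]]'
python3 -m creep '[[[0,0,-0.1,0,0.7],[0,0,-0.15,0,0.7],[0,0,-0.15,0,0.7],[0,0,-0.15,0,0.7],[0,0,-0.15,0,0.7],[0,0,-0.15,0,0.7],[0,0,0,0,0.7],[0,0,0,0,0.7]]]'
python3 - <<'E'
from h import *
P=pose(); print(P[0],P[2]['clock'],P[2]['force'])
for n in('wrist','side','scene'):
    s=snapshot(n)
    for q,z in(('mallet',0),('mallet_grip',.028),('loupe',0),('tweezers',0),('notebook',0),('alu_box',0),('caddy',0)):
        for r in nets.landmark_of(s,q)[:2]: print(n,q,onz(s,r['uv'],z,P)[:2].round(3),round(r['confidence'],2))
    if n=='wrist': 
        for r in nets.masks_of(s,'mallet')[:2]: print(cv2.boundingRect(r['region'].astype(np.uint8)))
E
```

```text
clock: 37.02
tool_pos: [0.5404, -0.2484, 0.0308]
orientation: [180.0, 0.0, 150.0]
force: [0.3, 1.3, -1.3]
opening: 0.0155
gripper_force: 30.0
clock: 37.68
tool_pos: [0.5403, -0.2484, 0.0308]
orientation: [-180.0, 0.0, 150.0]
force: [-0.1, 0.5, 0.2]
opening: 0.0594
gripper_force: 0.0
clock: 38.35
tool_pos: [0.5412, -0.2486, 0.203]
orientation: [179.9, 0.2, 150.0]
force: [0.6, 0.0, -0.1]
opening: 0.0611
gripper_force: 0.0
[ 0.54124324 -0.24855846  0.2029844 ] 38.35 [ 0.62537701  0.04480981 -0.14931793]
wrist mallet [ 0.495 -0.222] 0.87
wrist mallet [ 0.397 -0.313] 0.81
wrist mallet_grip [ 0.332 -0.333] 0.87
wrist mallet_grip [ 0.535 -0.251] 0.7
wrist loupe [ 0.668 -0.337] 0.76
wrist notebook [ 0.473 -0.541] 0.93
wrist notebook [ 0.547 -0.252] 0.33
(232, 109, 46, 157)
(13, 0, 140, 119)
side mallet [ 0.51  -0.222] 0.89
side mallet [0.211 0.254] 0.84
side mallet_grip [0.268 0.227] 0.85
side mallet_grip [ 0.542 -0.248] 0.64
side loupe [ 0.667 -0.344] 0.74
side tweezers [ 0.701 -0.223] 0.49
side notebook [ 0.471 -0.543] 0.77
side notebook [0.664 0.382] 0.45
side alu_box [0.433 0.309] 0.54
side caddy [0.662 0.393] 0.77
scene mallet [ 0.494 -0.204] 0.69
scene mallet [ 0.385 -0.309] 0.56
scene mallet_grip [ 0.558 -0.242] 0.74
scene mallet_grip [ 0.326 -0.326] 0.74
scene tweezers [0.566 0.133] 0.59
scene tweezers [0.5  0.23] 0.46
scene notebook [ 0.465 -0.54 ] 0.73
scene alu_box [0.447 0.303] 0.76
scene alu_box [ 0.497 -0.222] 0.68
scene caddy [0.662 0.411] 0.94
```

```bash
python3 -c "
from h import *;print(workorder.close_job())"
```

```text
the job is handed in; nothing more can be done
None
```

I handed the job in at about 39 s of the 72 s limit, but the hand-in call returned no verdict. Knobs 1, 2 and 3 were turned in that order to their stops (torque rose from 0.2 to about 1.15 N m at each). The mallet then drove the pin flush, judged from the wrist image, and it now stands released about 0.30 m from the pot's centre. The bystanders are where they were, as far as the cameras show.

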